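# Gauge the post holder and fit the matching post

### The arm

A 6-joint arm with a two-finger parallel gripper is mounted at the origin on a cart in front of the work surface, level with it; the furniture and walls round the work are solid. World frame = base frame: x ahead of the robot, y to its left, z up, the work surface at z = 0. Lengths are in m, angles in degrees, forces in N, time in s.
With the tool pointing down it reaches from about 0.25 to 0.725 m from the base axis. Payload 9.7 kg.
Tool frame: the origin (TCP) lies at the very end of the fingers, on their centre line; the grasp point (between the pads) lies 19 mm behind it; z points along the fingers, y is the line along which they close (so a half turn about z gives the same grasp; the last joint's range is limited). The gripper opens to 85 mm and grips with 20 to 120 N. Pads are 22 mm wide; open, the fingers measure 114 mm over their backs; the gripper's body (76 mm by 85 mm) begins 54 mm behind the grasp point. The pads swing forward as they close: fully open they stand 13 mm farther back than shut.
Start: joints at [-75.057, 4.979, 10.078, 95.1, 0, 90], TCP at [0.142, -0.531, 0.231] pointing down, gripper open.
Joint ranges: [-179.16, 179.16], [-48.56, 103.87], [-65.8, 70.77], [-126.05, 130.52], [-82.76, 87.17], [-180, 180]. Speed limits (degrees/s): [127.2, 127.2, 147.25, 180, 180, 180].

### API

Orientations are given as [roll, pitch, yaw] about the fixed x, y, z axes, in that order (R = Rz(yaw) Ry(pitch) Rx(roll)).
In Python, from workcell import bot gives the robot as it stands.
- The arm moves only by the tool arm_command, never from a script. Its argument "series" is a list of rows, each a list of 4 numbers: the shift along the tool's x, y, z in m, then the turn about the tool's z in rad. A call has exactly 5 rows; each row is the pose to reach, as a shift and turn from the pose commanded when the call began, along the tool's axes at that moment; what a row does not reach only later rows make up. A row lasts 1/10 s, in which the tool goes at most 50 mm and 8.59 degrees, less where a joint would pass 70% of its speed; a pose out of reach is approached as far as the arm can. A call with a gripper value outside its range is refused whole. "hand" is the finger opening in m, from 0 to 0.0854, set as the call begins (left out, the last holds). The fingers move at their own pace and stop on an object; "grip_force" is the grip in N (left out, the last holds). Time passes only in rows, so rows that repeat a pose let the fingers close, or fill a call up. It gives the time, the measured TCP pose, the force, the opening and the grip force at its end, in the units of the state.
- bot.get_obs(): the state, without advancing time (a new reading comes with each control period).
- bot.camera(name): name is "scene" or "top" or "wrist"; returns a dict with "color" (420x560x3 uint8, blue, green, red), "camera_matrix" (3x3 intrinsics, pixels), "xyz" and "orientation" of the camera in the world; the wrist camera has in their place "T_tool_cam" (4x4, takes a point from camera to tool coordinates, whose origin is the TCP and whose axes are the flange's). Camera axes: x right, y up, looking along -z (the intrinsics and any distortion apply to the point x, -y, -z); pixel columns grow to the right and rows downward; lengths in m; the calibration is good to about 2 mm. A picture is of the moment at which its call begins: read the wrist's pose just before it. There is no depth.
- bot.job_done(): hands the job in; it is judged then, once.
Trained networks look in the newest picture that a camera, given by its name, has taken for a name from the list of things; names that differ only in an ending like _2 or _b are one class to them, and where a whole thing is asked for, a point or a joint stands for the part that bears it (a point fixed in the world has none). Each returns a list of dicts, best first, with "confidence" (0 to 1); they miss things now and then, are a little off and sometimes report something else, mostly with a low value. They report only what shows in the picture. A call takes as long as a camera call. They do not tell look-alikes from the thing itself.
- bot.find_in(camera, target): "location" ([column, row] in pixels, amid what is visible of it).
- bot.mark_of(camera, target): "location" ([column, row] in pixels: a listed point, or the origin of a listed thing).
The state is a dict: "time": time; "q": joint angles; "qd": joint speeds; "joint_efforts": joint torques, N m; "ee_pos": TCP position; "tcp_rot": TCP orientation; "wrist_force": force on the tool from outside, world axes, zero at the start; "torque": the same for the moment, N m; "opening": finger opening in m; "grasp_force": force on a finger pad.
Only numpy, scipy, OpenCV 4.12 (cv2) and the standard library are available. Lean on these libraries where they do the work, as an engineer would, in place of code of your own. Each camera call takes 0.05 s, during which the arm holds its last target. There are 200 camera calls.

### The job

Find out how deep the black post holder's bore is: rest the tip of the blue-handled depth rod lightly on the stop inside it, then put the rod back upright in its grey stand. Then choose the one post whose red band will have its middle nearest to the holder's rim, set it gently down in the bore until it stands on the stop, and let go. Choose by the measured depth, for a post that is too short must not be let down the bore; do not press hard, leave the other two posts in the rack and do not disturb the things nearby.

Things in the scene. Friction and masses are not known exactly. Their poses are not given: they have to be found in the camera images.
- holder: black post holder, fixed to the table: an upright square block 44 x 44 mm and 72 mm tall on a foot 26 x 102 mm (long way along its y, 10 mm thick, screw heads to 15 mm). Origin at the centre of its underside on the table, z up. A small thumb screw sticks out 14 mm from its -x side, 20 mm up; it does nothing here
- holder_mouth (a point): centre of the holder's round bore at its rim, on the flat top of the holder, 72 mm above the table. The bore is straight down, 14 mm across with a 2 mm chamfer, and blind: it ends on a flat rigid stop, set anywhere from 26 to 54 mm below the rim, different each time and not reported; rod and posts fit with about 1 mm play and may catch on the wall before they reach the stop, and a push of 5 N is plenty
- rod_stand: grey square stand of the depth rod, fixed, 56 x 56 mm, 30 mm tall; origin under its centre on the table
- rod_stand_hole (a point): centre of the flat floor of the stand's round hole, 6 mm above the table; the hole is 15 mm across and 24 mm deep, open at the top
- rod_mid (a point): middle of the depth rod, 60 mm from either end. The rod stands upright in the stand with its tip on the hole's floor: 120 mm long in all, the lower 75 mm a plain steel shaft 12 mm across with dark lines every 10 mm, the upper 45 mm a blue round handle 18 mm across (to be grasped here). z points from tip to handle; 80 g
- rod_tip (a point): centre of the flat lower end of the depth rod (lightly chamfered)
- rod: the depth rod as a whole; origin at its tip
- rack: dark steel rack of the posts, fixed, 50 x 140 mm, 30 mm tall, origin under its centre on the table; three round holes 14.6 mm across and 25 mm deep (floor 5 mm above the table) in a row along its y axis, at y = -45, 0 and +45 mm
- post_short_mid (a point): middle of the short steel post, 37.5 mm from either end. The post is 75 mm long and 12.6 mm across, stands upright in one of the rack's holes (any of the three) on the hole's floor, and has a red band 13 mm tall round it. Its top end stands out 45 mm above the band's middle; grasp it within the top 30 mm so that the fingers stay clear of the holder. z up; 60 g nominal
- post_short_band (a point): on the short post's axis at the middle of its red band, 30 mm above its lower end
- post_short: the short post as a whole; origin at its lower end
- post_medium_mid (a point): middle of the medium steel post, 42.5 mm from either end. The post is 85 mm long and 12.6 mm across, stands upright in one of the rack's holes (any of the three) on the hole's floor, and has a red band 13 mm tall round it. Its top end stands out 45 mm above the band's middle; grasp it within the top 30 mm so that the fingers stay clear of the holder. z up; 60 g nominal
- post_medium_band (a point): on the medium post's axis at the middle of its red band, 40 mm above its lower end
- post_medium: the medium post as a whole; origin at its lower end
- post_long_mid (a point): middle of the long steel post, 47.5 mm from either end. The post is 95 mm long and 12.6 mm across, stands upright in one of the rack's holes (any of the three) on the hole's floor, and has a red band 13 mm tall round it. Its top end stands out 45 mm above the band's middle; grasp it within the top 30 mm so that the fingers stay clear of the holder. z up; 60 g nominal
- post_long_band (a point): on the long post's axis at the middle of its red band, 50 mm above its lower end
- post_long: the long post as a whole; origin at its lower end
- pot: black screw pot for a lens, 50 mm across and 50 tall; bystander, origin under its middle
- cap: black lens cap lying flat, 52 mm across, 10 thick; bystander, origin under its middle
- driver: screwdriver with an orange handle lying on the table, 171 mm long, 21 thick; bystander, origin under its middle
Mind the look-alikes: they are no part of the job. Of the things shaped like the rod_stand, the grey one is meant.

How it is judged:
By the outcome, as a careful person would: the job done as asked, in the order asked, and still so for the second after the job is handed in, with the robot touching nothing.
It also fails if it takes over 61 s, if anything falls off the work surface, if the arm or the gripper's body presses on something with over 40 N, if the wrist force passes 120 N, or if a joint passes its speed limit or range.

## Working session

There is one attempt and no reset: what is moved stays moved. The work goes in short steps, Python scripts to look and compute and a tool call to move; the robot and the scene stay as the last step left them, time stands still between calls to the robot, and variables do not carry over. Pictures are saved under pics/ and viewed, at most 10 in all, crops included, and the job is handed in when it is done.

Besides the shell and the picture viewer there is one more tool, called as name([rows], argument=value, ...), one row to a line, values as JSON. arm_command: Moves the arm, as the interface text tells. Its arguments: {"type":"object","properties":{"series":{"type":"array"},"hand":{"type":"number"},"grip_force":{"type":"number"}},"required":["series"]}

```bash
mkdir -p pics; ls; cat > h.py <<'E'
import numpy as np, cv2
from scipy.spatial.transform import Rotation as R
from workcell import bot
def cam(name):
    o=bot.get_obs(); c=bot.camera(name); K=np.array(c["camera_matrix"])
    if name=="wrist":
        T=np.array(c["T_tool_cam"]); Rt=R.from_euler('xyz',o["tcp_rot"],degrees=True).as_matrix()
        Rc=Rt@T[:3,:3]; p=np.array(o["ee_pos"])+Rt@T[:3,3]
    else:
        p=np.array(c["xyz"]); q=np.array(c["orientation"])
        Rc=q if q.shape==(3,3) else R.from_euler('xyz',q,degrees=True).as_matrix()
    return c,K,Rc,p
def ray(K,Rc,px):
    d=np.linalg.solve(K,[px[0],px[1],1]); return Rc@np.array([d[0],-d[1],-d[2]])
def at_z(K,Rc,p,px,z):
    d=ray(K,Rc,px); return p+d*(z-p[2])/d[2]
def proj(K,Rc,p,X):
    v=Rc.T@(np.array(X)-p); u=K@[v[0],-v[1],-v[2]]; return u[:2]/u[2]
E
python3 - <<'E'
from h import *
print(bot.get_obs())
for n in("top","scene"):
    c,K,Rc,p=cam(n); cv2.imwrite(f"pics/{n}0.png",c["color"]); print(n,{k:v for k,v in c.items() if k!="color"})
    Z=dict(holder=0,holder_mouth=.072,rod_stand=0,rod_mid=.066,rack=0,post_short_mid=.0425,post_medium_mid=.0475,post_long_mid=.0525,pot=0,cap=0,driver=0)
    for t,z in Z.items():
        print(t,[(np.round(m["location"]).tolist(),round(m["confidence"],2),at_z(K,Rc,p,m["location"],z)[:2].round(3).tolist()) for m in bot.mark_of(n,t)[:3]])
E
```

```text
pics
{'time': 0.0, 'q': array([-7.50560589e+01,  5.01199545e+00,  1.00314475e+01,  9.50989293e+01,
       -2.27461933e-04,  8.99985462e+01]), 'qd': array([-0.06305191, -0.03786291,  0.08098889,  0.11866994,  0.02638185,
       -0.0346365 ]), 'joint_efforts': array([-4.66912832e-05, -5.20387959e+01,  4.64805794e+01,  1.61920296e-02,
        9.97039388e-05,  2.26157141e-06]), 'ee_pos': array([ 0.14176715, -0.53116484,  0.23054755]), 'tcp_rot': array([-1.79920523e+02,  2.25445084e-04,  1.49453952e+01]), 'wrist_force': array([0.57809554, 0.30112688, 0.31151238]), 'torque': array([-0.01631889,  0.00548323,  0.03369506]), 'grasp_force': 0.0, 'opening': 0.08548192674890967}
top {'camera_matrix': array([[478.52486348,   0.        , 276.33907225],
       [  0.        , 478.52486348, 212.24482789],
       [  0.        ,   0.        ,   1.        ]]), 'xyz': array([ 0.34584022, -0.20656603,  1.12729358]), 'orientation': array([ 12.35145541,   0.19783513, -83.8422866 ])}
holder [([196.0, 234.0], 0.93, [0.519, 0.008])]
holder_mouth [([189.0, 230.0], 0.84, [0.514, 0.012])]
rod_stand [([256.0, 227.
[... 1077 characters left out ...]
], 0.24, [0.503, -0.278])]
holder_mouth [([228.0, 174.0], 0.62, [0.516, 0.005])]
rod_stand [([312.0, 223.0], 0.78, [0.654, -0.182]), ([266.0, 225.0], 0.62, [0.554, -0.14]), ([280.0, 298.0], 0.62, [0.479, -0.361])]
rod_mid [([317.0, 199.0], 0.7, [0.665, -0.182])]
rack [([267.0, 286.0], 0.57, [0.471, -0.321]), ([310.0, 218.0], 0.47, [0.662, -0.16])]
post_short_mid [([279.0, 284.0], 0.68, [0.474, -0.366]), ([310.0, 216.0], 0.57, [0.632, -0.207])]
post_medium_mid [([269.0, 266.0], 0.6, [0.476, -0.319])]
post_long_mid [([264.0, 252.0], 0.53, [0.482, -0.284])]
pot [([295.0, 186.0], 0.83, [0.703, -0.01])]
cap [([355.0, 278.0], 0.78, [0.638, -0.378])]
driver [([199.0, 229.0], 0.55, [0.406, -0.089])]
```

```bash
python3 - <<'E'
import cv2
a=cv2.imread("pics/top0.png")[130:330,150:410];b=cv2.imread("pics/scene0.png")[130:330,170:430]
cv2.imwrite("pics/crop.png",cv2.hconcat([cv2.resize(a,None,fx=1.53,fy=1.53*1.9),cv2.resize(b,None,fx=1.53,fy=1.53*1.9)]) if 0 else cv2.resize(b,None,fx=3,fy=3,interpolation=2))
cv2.imwrite("pics/cropt.png",cv2.resize(a,None,fx=3,fy=3,interpolation=2))
E
```

```text
(no output)
```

View pics/crop.png

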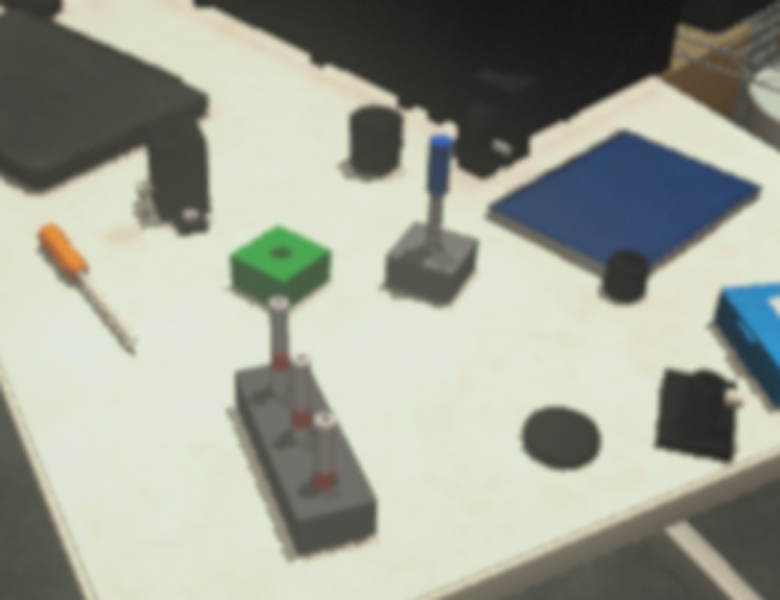

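View pics/cropt.png

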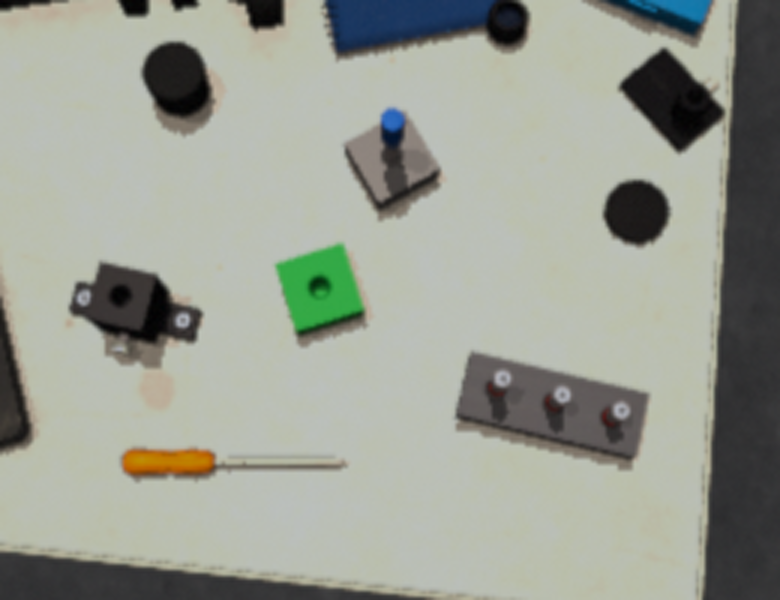

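The grey stand holding the blue-handled rod is at top-crop (392,160), or full (281,183). The green look-alike at (320,287) has no rod, so the grey stand is the one meant. The holder bore is at (120,295). The small black block at (690,100) is a different object. The rack holds long, medium and short posts from left to right.

```bash
cat >> h.py <<'E'
def go(x,y,z,yaw):
    o=bot.get_obs(); Rt=R.from_euler('xyz',o["tcp_rot"],degrees=True).as_matrix()
    s=Rt.T@(np.array([x,y,z])-o["ee_pos"]); d=(yaw-o["tcp_rot"][2]+180)%360-180
    print("shift",s.round(4),"turn",round(-np.radians(d),3),"t",round(o["time"],2),"pos",np.round(o["ee_pos"],4),"yaw",round(o["tcp_rot"][2],2),"f",np.round(o["wrist_force"],2))
E
python3 - <<'E'
from h import *
go(.59,-.2,.24,82)
c=bot.camera("wrist");print(c["T_tool_cam"],c["camera_matrix"])
E
```

```text
shift [ 0.5185 -0.2046 -0.0087] turn -1.17 t 1.2 pos [ 0.1418 -0.5314  0.2313] yaw 14.94 f [0.22 0.09 0.09]
[[-5.62998856e-04  9.53559643e-01  3.01203736e-01  7.77619897e-02]
 [ 9.99999609e-01  7.42079994e-04 -4.80136468e-04 -4.97879046e-04]
 [-6.81356025e-04  3.01203348e-01 -9.53559688e-01 -1.41633521e-01]
 [ 0.00000000e+00  0.00000000e+00  0.00000000e+00  1.00000000e+00]] [[371.73578065   0.         274.75021378]
 [  0.         371.73578065 209.7534656 ]
 [  0.           0.           1.        ]]
```

arm_command([
  [0.046,-0.018,0,-0.14],
  [0.092,-0.036,0,-0.28],
  [0.138,-0.054,0,-0.42],
  [0.184,-0.072,0,-0.56],
  [0.23,-0.09,0,-0.7],
])

```text
time: 1.75
ee_pos: [0.3421, -0.3838, 0.2315]
tcp_rot: [180.0, 0.0, 55.4]
wrist_force: [0.6, -0.6, 0.2]
opening: 0.0852
grasp_force: 0.0
```

arm_command([
  [0.046,0.0157,0,-0.094],
  [0.092,0.0314,0,-0.188],
  [0.138,0.047,0,-0.282],
  [0.184,0.0627,0,-0.376],
  [0.23,0.0784,0,-0.47],
])

```text
time: 2.25
ee_pos: [0.5383, -0.24, 0.2314]
tcp_rot: [180.0, 0.0, 82.2]
wrist_force: [-0.5, -0.8, -0.4]
opening: 0.0852
grasp_force: 0.0
```

```bash
python3 - <<'E'
from h import *
go(.61,-.19,.24,82)
E
```

```text
shift [ 0.0592  0.0643 -0.0085] turn 0.004 t 2.25 pos [ 0.5383 -0.24    0.2314] yaw 82.21 f [-0.46 -0.79 -0.36]
```

arm_command([
  [0.03,0.032,0,0],
  [0.059,0.064,0,0],
  [0.059,0.064,0,0],
  [0.059,0.064,0,0],
  [0.059,0.064,0,0],
])

```text
time: 2.75
ee_pos: [0.6079, -0.1926, 0.2315]
tcp_rot: [-180.0, 0.0, 81.9]
wrist_force: [-0.8, -0.3, 0.5]
opening: 0.0853
grasp_force: 0.0
```

```bash
python3 - <<'E'
from h import *
c,K,Rc,p=cam("wrist"); cv2.imwrite("pics/w1.png",c["color"])
go(.656,-.181,.2,82)
for t,z in dict(rod_mid=.066,rod_stand=0,rod_tip=.006,rod_stand_hole=.006).items():
    print(t,[(np.round(m["location"]).tolist(),round(m["confidence"],2),at_z(K,Rc,p,m["location"],z)[:2].round(4).tolist()) for m in bot.mark_of("wrist",t)[:3]])
E
```

```text
shift [0.0185 0.0461 0.0317] turn -0.001 t 2.8 pos [ 0.6077 -0.1928  0.2317] yaw 81.92 f [-0.37 -0.76 -0.03]
rod_mid [([322.0, 152.0], 0.74, [0.6518, -0.1675]), ([338.0, 163.0], 0.68, [0.6632, -0.1786]), ([325.0, 154.0], 0.36, [0.6537, -0.17])]
rod_stand [([326.0, 151.0], 0.77, [0.6623, -0.1791]), ([51.0, 87.0], 0.17, [0.4086, -0.0811])]
rod_tip [([328.0, 153.0], 0.91, [0.6636, -0.1802]), ([327.0, 152.0], 0.67, [0.6626, -0.1785]), ([157.0, 285.0], 0.45, [0.4612, -0.2993])]
rod_stand_hole [([326.0, 151.0], 0.96, [0.6614, -0.1773]), ([206.0, 118.0], 0.88, [0.5507, -0.1304])]
```

View pics/w1.png

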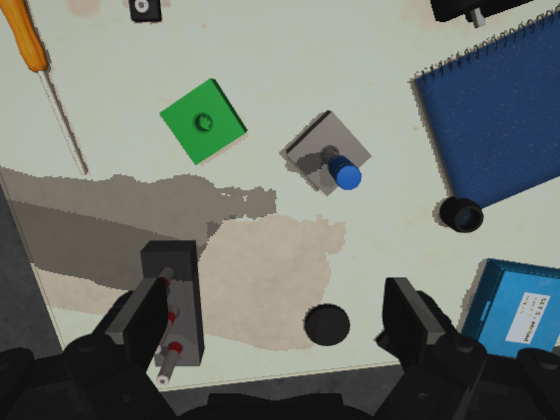

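The wrist view shows the grey stand centred near (328,153), with the blue handle's top face at (348,177). The fingers are at the lower left and right.

```bash
python3 - <<'E'
from h import *
c,K,Rc,p=cam("wrist"); im=c["color"]
b=((im[:,:,0].astype(int)-im[:,:,2]>110)&(im[:,:,0]>170)).astype(np.uint8); b[:, :300]=0;b[:,390:]=0;b[210:]=0
n,l,s,ce=cv2.connectedComponentsWithStats(b); i=1+np.argmax(s[1:,4]); print(s[i],ce[i],at_z(K,Rc,p,ce[i],.126))
print(proj(K,Rc,p,[.662,-.179,.126]),proj(K,Rc,p,[.662,-.179,.03]),proj(K,Rc,p,[.671,-.179,.126]))
print(at_z(K,Rc,p,(348,177),.126),at_z(K,Rc,p,(328,153),.03))
go(.662,-.180,.16,82)
E
```

```text
[340 166  19  10 124] [349.05645161 170.33064516] [ 0.6620171  -0.17288397  0.126     ]
[349.76357204 179.09634657] [329.68325446 155.9300253 ] [362.98035754 177.26116006]
[ 0.66093112 -0.17737563  0.126     ] [ 0.66072275 -0.17607192  0.03      ]
shift [0.0201 0.0516 0.0718] turn -0.001 t 3.05 pos [ 0.608  -0.1926  0.2318] yaw 81.92 f [0.42 0.12 0.14]
```

arm_command([
  [0.01,0.025,0.03,0],
  [0.022,0.0505,0.06,0],
  [0.022,0.0505,0.09,0],
  [0.022,0.0505,0.12,0],
  [0.022,0.0505,0.143,0],
], hand=0.045)

```text
time: 3.55
ee_pos: [0.6609, -0.1773, 0.086]
tcp_rot: [-179.9, -0.0, 82.0]
wrist_force: [-0.4, -0.9, -0.3]
opening: 0.0452
grasp_force: 0.0
```

arm_command([
  [0,0,0,0],
  [0,0,0,0],
  [0,0,0,0],
  [0,0,0,0],
  [0,0,0,0],
], hand=0.01, grip_force=25)

```text
time: 4.05
ee_pos: [0.662, -0.1775, 0.0895]
tcp_rot: [179.9, 0.0, 82.0]
wrist_force: [-0.5, 0.3, -0.5]
opening: 0.0172
grasp_force: 25.9
```

```bash
python3 - <<'E'
from h import *
c,K,Rc,p=cam("wrist"); cv2.imwrite("pics/w2.png",c["color"])
go(.661,-.178,.09,82); print(bot.get_obs()["torque"],bot.get_obs()["opening"])
E
```

```text
shift [-0.0007 -0.0008 -0.0008] turn -0.0 t 4.1 pos [ 0.6619 -0.1774  0.0892] yaw 81.98 f [ 0.64  0.17 -0.56]
[-0.0331332  -0.03012663 -0.02655511] 0.017361982948126006
```

View pics/w2.png

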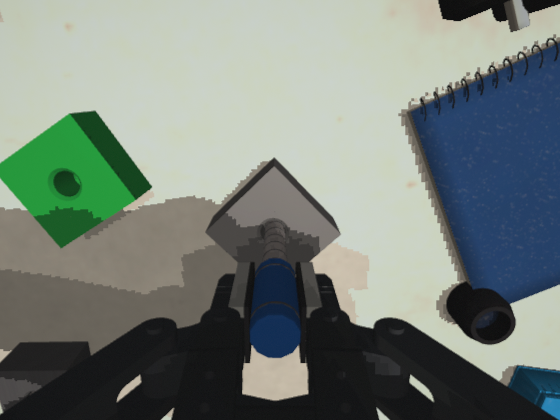

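The rod is gripped: the handle is centred between the pads, with its top at (275,338). Next I'll work out its offset from the tool and the height of the dark slab near the holder.

```bash
python3 - <<'E'
from h import *
im=cv2.imread("pics/w2.png")
T=bot.camera("wrist");o=bot.get_obs();K=np.array(T["camera_matrix"]);T=np.array(T["T_tool_cam"]);Rt=R.from_euler('xyz',o["tcp_rot"],degrees=True).as_matrix()
Rc=Rt@T[:3,:3];p=np.array(o["ee_pos"])+Rt@T[:3,3]
print("top",at_z(K,Rc,p,(275,332),.126))
for dx in(-.004,0,.004):
  X=o["ee_pos"]+Rt@np.array([dx,0,0])
  print(dx,proj(K,Rc,p,[X[0],X[1],.126]),proj(K,Rc,p,[X[0],X[1],.081]),proj(K,Rc,p,[X[0],X[1],.03]))
a=cam("top");b=cam("scene")
da=ray(a[1],a[2],(160,273));db=ray(b[1],b[2],(238,163))
s=np.linalg.lstsq(np.c_[da,-db],b[3]-a[3],rcond=None)[0];print(a[3]+s[0]*da,b[3]+s[1]*db)
print(np.round([at_z(*a[1:],(160,273),z) for z in(.05,.1,.15)],3))
go(.661,-.178,.19,82)
E
```

```text
top [ 0.66251773 -0.17495098  0.126     ]
-0.004 [273.78081966 348.58612432] [273.85963486 282.77363433] [273.9111022  239.79723069]
0 [273.76452285 338.44372948] [273.8481204  274.77155544] [273.9024846  233.36499659]
0.004 [273.74790306 328.10032329] [273.8364371  266.65214138] [273.8937694  226.85992191]
[0.4100129  0.0533347  0.10406143] [0.54346579 0.00207398 0.09941081]
[[0.413 0.067 0.05 ]
 [0.41  0.054 0.1  ]
 [0.407 0.042 0.15 ]]
shift [-0.0007 -0.0006 -0.1012] turn -0.0 t 4.25 pos [ 0.6617 -0.1774  0.0888] yaw 81.98 f [0.1  0.03 0.59]
```

arm_command([
  [0,0,-0.01,0],
  [0,0,-0.03,0],
  [0,0,-0.055,0],
  [0,0,-0.08,0],
  [0,0,-0.105,0],
])

```text
time: 4.75
ee_pos: [0.6614, -0.1773, 0.1951]
tcp_rot: [180.0, 0.0, 82.0]
wrist_force: [0.1, 0.2, -0.3]
opening: 0.0173
grasp_force: 26.0
```

```bash
python3 - <<'E'
from h import *
go(.515,-.04,.195,82); print(bot.get_obs()["torque"])
E
```

```text
shift [ 0.1155 -0.1641 -0.    ] turn -0.0 t 4.75 pos [ 0.6614 -0.1773  0.1951] yaw 81.98 f [ 0.07  0.17 -0.3 ]
[ 0.04449292 -0.08964501 -0.0252504 ]
```

arm_command([
  [0.015,-0.025,-0.005,0],
  [0.04,-0.06,-0.005,0],
  [0.067,-0.1,-0.005,0],
  [0.094,-0.138,-0.005,0],
  [0.11,-0.164,-0.005,0],
])

```text
time: 5.25
ee_pos: [0.5125, -0.0439, 0.1994]
tcp_rot: [180.0, -0.0, 82.0]
wrist_force: [-0.0, -0.1, -1.0]
opening: 0.0175
grasp_force: 26.0
```

```bash
python3 - <<'E'
from h import *
go(.515,-.04,.195,82)
c,K,Rc,p=cam("wrist"); go(.515,-.04,.195,82); cv2.imwrite("pics/w3.png",c["color"])
for t,z in dict(holder_mouth=.072,rod_tip=.006).items():
    print(t,[(np.round(m["location"]).tolist(),round(m["confidence"],2),at_z(K,Rc,p,m["location"],z)[:2].round(4).tolist()) for m in bot.mark_of("wrist",t)[:3]])
E
```

```text
shift [0.0042 0.0019 0.0044] turn 0.0 t 5.25 pos [ 0.5125 -0.0439  0.1994] yaw 82.02 f [-0.02 -0.07 -0.95]
shift [0.0028 0.0043 0.0051] turn 0.001 t 5.3 pos [ 0.5103 -0.0422  0.2001] yaw 82.07 f [4.89 0.91 1.79]
holder_mouth [([274.0, 119.0], 0.66, [0.5209, 0.0153])]
rod_tip [([271.0, 221.0], 0.75, [0.5046, -0.0824])]
```

View pics/w3.png

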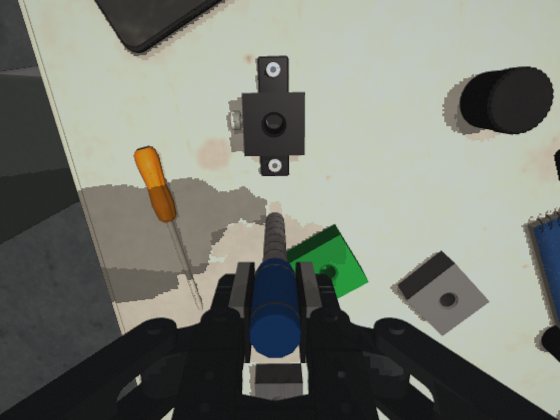

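The holder lies square to the tool, with its bore at (274,123) and the rod tip at (275,216). The dark slab is well out of the way. The arm was still settling in that picture, so I'll measure again now that it has stopped.

```bash
python3 - <<'E'
from h import *
c,K,Rc,p=cam("wrist"); im=c["color"]; o=bot.get_obs(); go(.515,-.04,.195,82)
for m in bot.mark_of("wrist","holder_mouth")[:2]: print(m,at_z(K,Rc,p,m["location"],.072))
x0,y0=240,85; f=6
cr=cv2.resize(im[y0:y0+150,x0:x0+75],None,fx=f/1.5,fy=f/1.5,interpolation=2)
cr=cv2.convertScaleAbs(cr,alpha=2.2); cv2.imwrite("pics/w4.png",cr)
Rt=R.from_euler('xyz',o["tcp_rot"],degrees=True).as_matrix()
t=o["ee_pos"]+Rt@np.array([0,0,.0833]); print("tip pred px",proj(K,Rc,p,t),"top pred",proj(K,Rc,p,o["ee_pos"]-Rt@np.array([0,0,.0367])))
E
```

```text
shift [ 0.0052 -0.0003  0.0045] turn 0.001 t 5.45 pos [ 0.5146 -0.0452  0.1995] yaw 82.03 f [-0.12  0.54 -1.09]
{'location': [268.6, 123.1], 'confidence': 0.83} [0.51806287 0.01228011 0.072     ]
{'location': [278.0, 381.5], 'confidence': 0.35} [ 0.49412119 -0.2115171   0.072     ]
tip pred px [275.41303893 220.20077566] top pred [276.39326345 338.36106512]
```

View pics/w4.png

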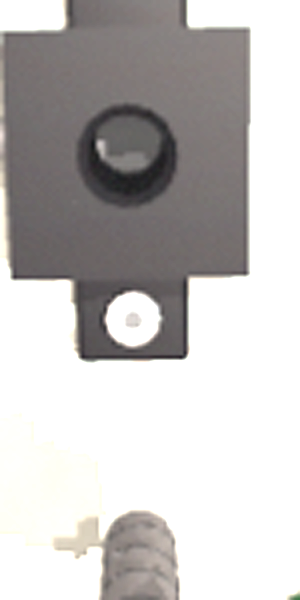

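The crop shows the bore's rim circle centred at about px (271.8,123.8), with the tip's far edge at (274.5,213). The tip is where I predicted along the rows.

```bash
python3 - <<'E'
from h import *
c,K,Rc,p=cam("wrist"); o=bot.get_obs(); go(.515,-.04,.195,82)
Rt=R.from_euler('xyz',o["tcp_rot"],degrees=True).as_matrix()
B=at_z(K,Rc,p,(271.75,123.75),.072);t=at_z(K,Rc,p,(274.5,220),o["ee_pos"][2]-.0833)
print(B,t,"move tool",Rt.T@(B-t),"B vs tcp",Rt.T@(B-o["ee_pos"]))
print(proj(K,Rc,p,o["ee_pos"]+Rt@np.array([0,0,.0833])), o["qd"])
E
```

```text
shift [ 0.0058 -0.0009  0.0037] turn -0.001 t 5.55 pos [ 0.5151 -0.0459  0.1987] yaw 81.96 f [ 0.26  0.11 -0.52]
[0.52139934 0.01045951 0.072     ] [ 0.51528777 -0.04612673  0.11536034] move tool [ 0.05689018 -0.00188765  0.04335226] B vs tcp [ 0.05670131 -0.00169479  0.12665243]
[274.19920296 219.72199476] [-0.42037283  0.86423777  0.11640424 -0.02918688  0.07334405  0.05911456]
```

arm_command([
  [0.02,-0.001,0,0],
  [0.045,-0.002,0,0],
  [0.057,-0.002,0.01,0],
  [0.057,-0.002,0.025,0],
  [0.057,-0.002,0.036,0],
])

```text
time: 6.05
ee_pos: [0.5206, 0.0111, 0.1605]
tcp_rot: [-179.9, 0.0, 82.0]
wrist_force: [0.3, 0.2, -1.5]
opening: 0.0172
grasp_force: 26.0
```

arm_command([
  [0,0,0,0],
  [0,0,0,0],
  [0,0,0,0],
  [0,0,0,0],
  [0,0,0,0],
])

```text
time: 6.55
ee_pos: [0.5207, 0.0111, 0.1628]
tcp_rot: [180.0, -0.0, 82.0]
wrist_force: [0.2, -0.4, -0.4]
opening: 0.0175
grasp_force: 26.0
```

```bash
python3 - <<'E'
from h import *
c,K,Rc,p=cam("wrist"); im=c["color"]; go(.521,.0105,.16,82)
cv2.imwrite("pics/w5.png",cv2.convertScaleAbs(cv2.resize(im[140:290,220:330],None,fx=4,fy=4,interpolation=2),alpha=2.2))
E
```

```text
shift [-0.0006  0.0004  0.0027] turn -0.001 t 6.6 pos [0.5206 0.0111 0.1627] yaw 81.97 f [-0.08 -0.25 -1.25]
```

View pics/w5.png

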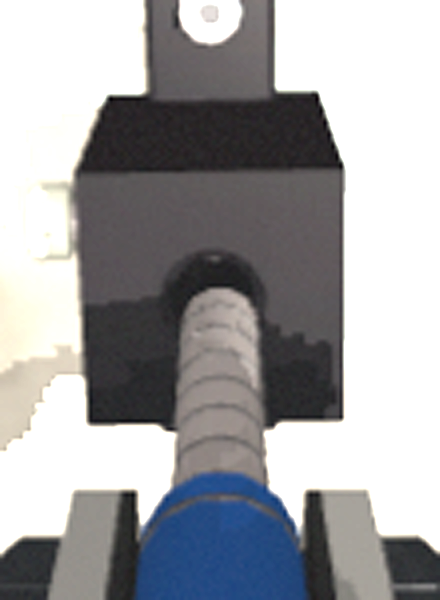

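```bash
python3 - <<'E'
from h import *
c,K,Rc,p=cam("wrist"); o=bot.get_obs(); go(.521,.0105,.16,82)
Rt=R.from_euler('xyz',o["tcp_rot"],degrees=True).as_matrix()
B=at_z(K,Rc,p,(220+214.5/4,140+298/4),.072)
zt=o["ee_pos"][2]-.0833
e=at_z(K,Rc,p,(220+221/4,140+288/4),zt)
print("tip far edge rel tool",Rt.T@(e-o["ee_pos"]),"bore rel tool",Rt.T@(B-o["ee_pos"]))
q=[at_z(K,Rc,p,(220+u/4,140+v/4),.072) for u,v in((79,170),(343,170),(343,420),(88,420))]
print(np.linalg.norm(np.diff(q,axis=0),axis=1),"face centre rel",Rt.T@(np.mean(q,0)-o["ee_pos"]))
E
```

```text
shift [-0.0006  0.0005  0.0026] turn -0.0 t 6.65 pos [0.5206 0.0112 0.1626] yaw 81.97 f [-1.16  0.22 -1.86]
tip far edge rel tool [0.00501197 0.00085965 0.08330104] bore rel tool [ 0.00092125 -0.00019421  0.09059841]
[0.04228547 0.04332743 0.04308785] face centre rel [ 0.00086226 -0.00038716  0.09059831]
```

arm_command([
  [0.0014,-0.0012,0,0],
  [0.0014,-0.0012,0.004,0],
  [0.0014,-0.0012,0.008,0],
  [0.0014,-0.0012,0.011,0],
  [0.0014,-0.0012,0.014,0],
])

```text
time: 7.15
ee_pos: [0.5194, 0.0128, 0.1478]
tcp_rot: [-180.0, 0.0, 82.0]
wrist_force: [-0.1, -0.3, -1.2]
opening: 0.0173
grasp_force: 26.0
```

Clear so far, with the tip about 7 mm inside.

arm_command([
  [0,0,0.003,0],
  [0,0,0.006,0],
  [0,0,0.009,0],
  [0,0,0.012,0],
  [0,0,0.0135,0],
])

```text
time: 7.65
ee_pos: [0.5194, 0.0128, 0.1344]
tcp_rot: [-180.0, 0.0, 82.0]
wrist_force: [-0.4, -0.3, -0.4]
opening: 0.017
grasp_force: 26.0
```

arm_command([
  [0,0,0.0015,0],
  [0,0,0.003,0],
  [0,0,0.004,0],
  [0,0,0.005,0],
  [0,0,0.005,0],
])

```text
time: 8.15
ee_pos: [0.5194, 0.0128, 0.1297]
tcp_rot: [-180.0, 0.0, 82.0]
wrist_force: [-1.1, -1.0, -0.4]
opening: 0.0171
grasp_force: 26.0
```

arm_command([
  [0,0,0.0005,0],
  [0,0,0.001,0],
  [0,0,0.0015,0],
  [0,0,0.002,0],
  [0,0,0.002,0],
])

```text
time: 8.65
ee_pos: [0.5194, 0.0128, 0.1277]
tcp_rot: [-180.0, -0.0, 82.0]
wrist_force: [0.5, -0.7, -0.9]
opening: 0.0171
grasp_force: 26.0
```

arm_command([
  [0,0,0.0005,0],
  [0,0,0.001,0],
  [0,0,0.0015,0],
  [0,0,0.002,0],
  [0,0,0.002,0],
])

```text
time: 9.15
ee_pos: [0.5195, 0.0128, 0.1257]
tcp_rot: [-180.0, -0.0, 82.0]
wrist_force: [-0.5, -0.6, -1.2]
opening: 0.0178
grasp_force: 26.0
```

arm_command([
  [0,0,0.0005,0],
  [0,0,0.001,0],
  [0,0,0.0015,0],
  [0,0,0.002,0],
  [0,0,0.002,0],
])

```text
time: 9.65
ee_pos: [0.5194, 0.0128, 0.1237]
tcp_rot: [-180.0, -0.0, 82.0]
wrist_force: [0.6, 0.3, -0.7]
opening: 0.0174
grasp_force: 26.0
```

arm_command([
  [0,0,0.0005,0],
  [0,0,0.001,0],
  [0,0,0.0015,0],
  [0,0,0.002,0],
  [0,0,0.002,0],
])

```text
time: 10.15
ee_pos: [0.5194, 0.0128, 0.1217]
tcp_rot: [-180.0, 0.0, 82.0]
wrist_force: [0.3, -0.5, -1.6]
opening: 0.0173
grasp_force: 26.0
```

arm_command([
  [0,0,0.0005,0],
  [0,0,0.001,0],
  [0,0,0.0015,0],
  [0,0,0.002,0],
  [0,0,0.002,0],
])

```text
time: 10.65
ee_pos: [0.5194, 0.0128, 0.1197]
tcp_rot: [-180.0, 0.0, 82.0]
wrist_force: [-0.8, -0.0, -0.3]
opening: 0.0174
grasp_force: 26.0
```

arm_command([
  [0,0,0.0005,0],
  [0,0,0.001,0],
  [0,0,0.0015,0],
  [0,0,0.002,0],
  [0,0,0.002,0],
])

```text
time: 11.15
ee_pos: [0.5194, 0.0128, 0.1177]
tcp_rot: [-180.0, 0.0, 82.0]
wrist_force: [-0.1, 0.2, -1.2]
opening: 0.0171
grasp_force: 26.0
```

arm_command([
  [0,0,0.0005,0],
  [0,0,0.001,0],
  [0,0,0.0015,0],
  [0,0,0.002,0],
  [0,0,0.002,0],
])

```text
time: 11.65
ee_pos: [0.5194, 0.0128, 0.1157]
tcp_rot: [-180.0, 0.0, 82.0]
wrist_force: [0.2, 0.3, -1.3]
opening: 0.0172
grasp_force: 26.0
```

arm_command([
  [0,0,0.0005,0],
  [0,0,0.001,0],
  [0,0,0.0015,0],
  [0,0,0.002,0],
  [0,0,0.002,0],
])

```text
time: 12.15
ee_pos: [0.5194, 0.0128, 0.1137]
tcp_rot: [-180.0, 0.0, 82.0]
wrist_force: [0.1, -0.0, -0.5]
opening: 0.0172
grasp_force: 26.0
```

arm_command([
  [0,0,0.0005,0],
  [0,0,0.001,0],
  [0,0,0.0015,0],
  [0,0,0.002,0],
  [0,0,0.002,0],
])

```text
time: 12.65
ee_pos: [0.5194, 0.0128, 0.1117]
tcp_rot: [-180.0, 0.0, 82.0]
wrist_force: [-0.4, 0.4, -1.2]
opening: 0.0169
grasp_force: 26.0
```

arm_command([
  [0,0,0.0005,0],
  [0,0,0.001,0],
  [0,0,0.0015,0],
  [0,0,0.002,0],
  [0,0,0.002,0],
])

```text
time: 13.15
ee_pos: [0.5194, 0.0128, 0.1097]
tcp_rot: [-180.0, 0.0, 82.0]
wrist_force: [0.0, 1.0, -0.7]
opening: 0.017
grasp_force: 26.0
```

arm_command([
  [0,0,0.0005,0],
  [0,0,0.001,0],
  [0,0,0.0015,0],
  [0,0,0.002,0],
  [0,0,0.002,0],
])

```text
time: 13.65
ee_pos: [0.5197, 0.0128, 0.1085]
tcp_rot: [179.9, -0.0, 82.0]
wrist_force: [-1.3, -0.2, 5.2]
opening: 0.0172
grasp_force: 26.7
```

arm_command([
  [0,0,-0.0005,0],
  [0,0,-0.0005,0],
  [0,0,-0.0005,0],
  [0,0,-0.0005,0],
  [0,0,-0.0005,0],
])

```text
time: 14.15
ee_pos: [0.5196, 0.0128, 0.1085]
tcp_rot: [180.0, -0.0, 82.0]
wrist_force: [-1.7, 0.4, 5.0]
opening: 0.0176
grasp_force: 26.5
```

```bash
python3 - <<'E'
from h import *
z=[];f=[]
for i in range(6):
    bot.camera("wrist");o=bot.get_obs();z.append(o["ee_pos"][2]);f.append(o["wrist_force"][2])
print(np.round(z,5),np.round(f,2))
E
```

```text
[0.10847 0.10851 0.1085  0.10849 0.10849 0.10847] [4.72 5.27 4.57 4.84 5.01 5.18]
```

arm_command([
  [0,0,-0.001,0],
  [0,-0.0003,-0.0015,0],
  [0,-0.0006,-0.0015,0],
  [0,-0.0006,-0.0015,0],
  [0,-0.0006,-0.0015,0],
])

```text
time: 14.95
ee_pos: [0.5188, 0.0128, 0.1096]
tcp_rot: [-180.0, 0.0, 82.0]
wrist_force: [1.5, -0.7, -1.3]
opening: 0.0171
grasp_force: 25.9
```

arm_command([
  [0,0,0.0004,0],
  [0,0,0.0008,0],
  [0,0,0.0012,0],
  [0,0,0.0016,0],
  [0,0,0.0016,0],
])

```text
time: 15.45
ee_pos: [0.519, 0.0128, 0.1086]
tcp_rot: [180.0, -0.0, 82.0]
wrist_force: [-0.1, -0.0, 2.5]
opening: 0.0171
grasp_force: 26.3
```

The second touch stops at the same height, 0.1085, with 2.5 N and no side load, so this is the stop. The depth is 0.072 − (0.1085 − 0.0833) ≈ 46.8 mm, which is above 45, so the **long** post is the right one. Now I'll put the rod back.

arm_command([
  [0,0,-0.015,0],
  [0,0,-0.035,0],
  [0,0,-0.055,0],
  [0,0,-0.075,0],
  [0,0,-0.09,0],
])

```text
time: 15.95
ee_pos: [0.5188, 0.0131, 0.2004]
tcp_rot: [180.0, -0.0, 82.0]
wrist_force: [0.7, -0.2, -0.9]
opening: 0.0175
grasp_force: 26.0
```

```bash
python3 - <<'E'
from h import *
go(.6617,-.1774,.14,82)
E
```

```text
shift [-0.1687  0.168   0.0604] turn -0.0 t 15.95 pos [0.5188 0.0131 0.2004] yaw 81.99 f [ 0.68 -0.24 -0.94]
```

arm_command([
  [-0.02,0.02,0,0],
  [-0.05,0.05,0,0],
  [-0.085,0.085,0,0],
  [-0.118,0.118,0,0],
  [-0.148,0.147,0,0],
])

```text
time: 16.45
ee_pos: [0.6446, -0.1558, 0.1988]
tcp_rot: [180.0, -0.0, 82.0]
wrist_force: [1.4, 0.4, -1.1]
opening: 0.0173
grasp_force: 26.0
```

arm_command([
  [-0.015,0.015,0.01,0],
  [-0.0207,0.021,0.03,0],
  [-0.0207,0.021,0.05,0],
  [-0.0207,0.021,0.06,0],
  [-0.0207,0.021,0.06,0],
])

```text
time: 16.95
ee_pos: [0.6609, -0.1772, 0.137]
tcp_rot: [-179.8, -0.0, 82.0]
wrist_force: [-0.4, -0.1, -1.8]
opening: 0.0173
grasp_force: 26.0
```

arm_command([
  [0,0,0,0],
  [0,0,0,0],
  [0,0,0,0],
  [0,0,0,0],
  [0,0,0,0],
])

```text
time: 17.45
ee_pos: [0.6618, -0.1776, 0.1386]
tcp_rot: [180.0, 0.0, 82.0]
wrist_force: [-0.1, -0.2, -0.5]
opening: 0.0175
grasp_force: 26.0
```

```bash
python3 - <<'E'
from h import *
c,K,Rc,p=cam("wrist"); im=c["color"]; go(.6618,-.1774,.115,82)
cv2.imwrite("pics/w6.png",cv2.convertScaleAbs(cv2.resize(im[130:300,200:350],None,fx=3.5,fy=3.5,interpolation=2),alpha=1.4))
E
```

```text
shift [0.0002 0.     0.0234] turn -0.0 t 17.5 pos [ 0.6617 -0.1776  0.1384] yaw 81.98 f [ 0.72 -0.47 -0.4 ]
```

View pics/w6.png

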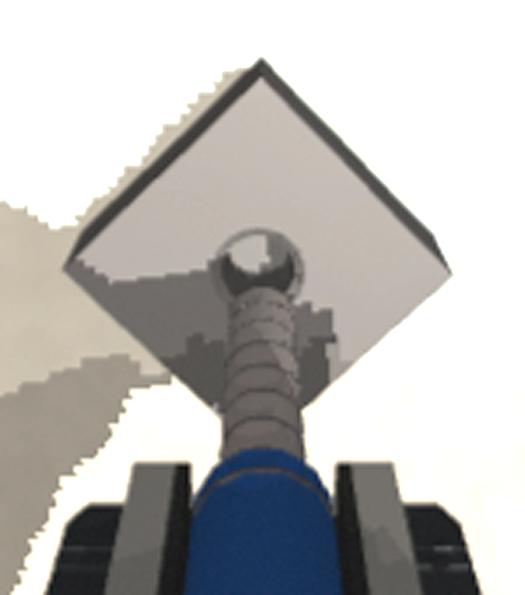

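The rod tip at (262,295) hangs just in front of the hole at (258,268), lined up to within about 0.6 mm. Now I'll lower it.

arm_command([
  [0,-0.0004,0.01,0],
  [0,-0.0004,0.02,0],
  [0,-0.0004,0.027,0],
  [0,-0.0004,0.034,0],
  [0,-0.0004,0.034,0],
])

```text
time: 18.0
ee_pos: [0.6607, -0.1774, 0.1025]
tcp_rot: [-179.9, -0.0, 82.0]
wrist_force: [-0.1, -0.2, -2.0]
opening: 0.0174
grasp_force: 26.0
```

arm_command([
  [0,0,0.004,0],
  [0,0,0.008,0],
  [0,0,0.011,0],
  [0,0,0.0125,0],
  [0,0,0.0125,0],
])

```text
time: 18.5
ee_pos: [0.6612, -0.1775, 0.0915]
tcp_rot: [-180.0, -0.0, 82.0]
wrist_force: [0.3, -0.5, -0.7]
opening: 0.0173
grasp_force: 26.0
```

arm_command([
  [0,0,0,0],
  [0,0,0,0],
  [0,0,0,0],
  [0,0,0.0005,0],
  [0,0,0.0005,0],
])

```text
time: 19.0
ee_pos: [0.6613, -0.1776, 0.0912]
tcp_rot: [180.0, -0.0, 82.0]
wrist_force: [0.4, -0.2, -1.1]
opening: 0.0174
grasp_force: 26.0
```

arm_command([
  [0,0,0.0005,0],
  [0,0,0.001,0],
  [0,0,0.0015,0],
  [0,0,0.002,0],
  [0,0,0.002,0],
])

```text
time: 19.5
ee_pos: [0.6612, -0.1776, 0.0891]
tcp_rot: [-180.0, -0.0, 82.0]
wrist_force: [0.2, -0.3, -0.9]
opening: 0.0173
grasp_force: 26.0
```

arm_command([
  [0,0,0.0004,0],
  [0,0,0.0008,0],
  [0,0,0.0012,0],
  [0,0,0.0015,0],
  [0,0,0.0015,0],
])

```text
time: 20.0
ee_pos: [0.6615, -0.1776, 0.0887]
tcp_rot: [179.9, 0.0, 82.0]
wrist_force: [-2.2, 0.3, 5.2]
opening: 0.0173
grasp_force: 26.7
```

The rod is on the stand's floor at 0.0887, which puts the depth at 46.2–46.8 mm, so the long post is confirmed. Releasing it.

arm_command([
  [0,0,-0.0006,0],
  [0,0,-0.0006,0],
  [0,0,-0.0006,0],
  [0,0,-0.0006,0],
  [0,0,-0.0006,0],
], hand=0.05)

```text
time: 20.5
ee_pos: [0.6613, -0.1775, 0.0881]
tcp_rot: [-180.0, -0.0, 82.0]
wrist_force: [-0.8, 0.2, -0.1]
opening: 0.0502
grasp_force: 0.0
```

arm_command([
  [0,0,-0.015,0],
  [0,0,-0.04,0],
  [0,0,-0.07,0],
  [0,0,-0.095,0],
  [0,0,-0.11,0],
])

```text
time: 21.0
ee_pos: [0.6617, -0.1777, 0.2022]
tcp_rot: [179.8, 0.0, 82.0]
wrist_force: [0.5, -0.5, -0.3]
opening: 0.0501
grasp_force: 0.0
```

```bash
python3 - <<'E'
from h import *
go(.484,-.315,.2,82)
E
```

```text
shift [-0.1608 -0.1568  0.0017] turn -0.0 t 21.0 pos [ 0.6617 -0.1777  0.2022] yaw 81.98 f [ 0.5  -0.46 -0.3 ]
```

arm_command([
  [-0.02,-0.02,0,0],
  [-0.05,-0.05,0,0],
  [-0.085,-0.083,0,0],
  [-0.118,-0.115,0,0],
  [-0.145,-0.142,0,0],
])

```text
time: 21.5
ee_pos: [0.4987, -0.3025, 0.1998]
tcp_rot: [179.9, 0.0, 82.0]
wrist_force: [-0.6, -0.4, 0.0]
opening: 0.0503
grasp_force: 0.0
```

arm_command([
  [-0.016,-0.015,0,0],
  [-0.016,-0.015,0,0],
  [-0.016,-0.015,0,0],
  [-0.016,-0.015,0,0],
  [-0.016,-0.015,0,0],
])

```text
time: 22.0
ee_pos: [0.4841, -0.3144, 0.1983]
tcp_rot: [-180.0, -0.0, 82.0]
wrist_force: [0.5, 1.0, -0.5]
opening: 0.0502
grasp_force: 0.0
```

```bash
python3 - <<'E'
from h import *
c,K,Rc,p=cam("wrist"); im=c["color"]; go(.484,-.277,.2,82)
cv2.imwrite("pics/w7.png",im)
for t,z in dict(post_long_mid=.0525,post_long_band=.055,post_long=.005,post_medium_mid=.0475,post_short_mid=.0425).items():
    print(t,[(np.round(m["location"]).tolist(),round(m["confidence"],2),at_z(K,Rc,p,m["location"],z)[:2].round(4).tolist()) for m in bot.mark_of("wrist",t)[:3]])
E
```

```text
shift [ 0.0371 -0.0052 -0.0018] turn 0.001 t 22.05 pos [ 0.4841 -0.3144  0.1982] yaw 82.06 f [ 0.09  0.66 -0.21]
post_long_mid [([266.0, 142.0], 0.62, [0.4834, -0.2729]), ([270.0, 137.0], 0.21, [0.4876, -0.2694])]
post_long_band [([267.0, 147.0], 0.62, [0.4841, -0.2764])]
post_long [([269.0, 140.0], 0.89, [0.4848, -0.2767])]
post_medium_mid [([270.0, 200.0], 0.86, [0.4795, -0.3204])]
post_short_mid [([270.0, 249.0], 0.58, [0.4737, -0.3657]), ([445.0, 220.0], 0.48, [0.6238, -0.3598])]
```

View pics/w7.png

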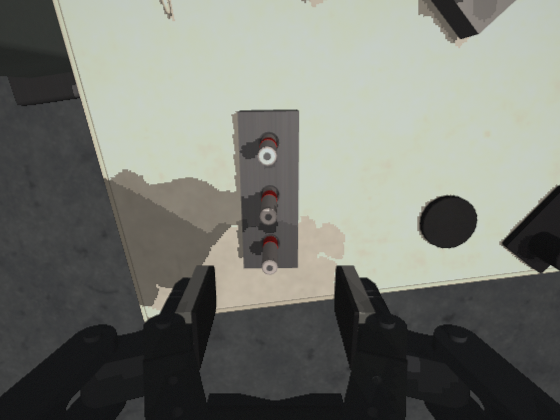

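Three posts are visible, with tops at (267,156), (268,216) and (270,267). I'll check which is the long one by comparing each post's top and red band under the three lengths.

```bash
python3 - <<'E'
from h import *
im=cv2.imread("pics/w7.png").astype(int); o=bot.get_obs()
_,K,Rc,p=cam("wrist")
r=((im[:,:,2]-np.maximum(im[:,:,1],im[:,:,0])>45)).astype(np.uint8); r[:,:240]=0;r[:,300:]=0
n,l,s,ce=cv2.connectedComponentsWithStats(r)
B=sorted([ce[i] for i in range(1,n) if s[i,4]>25],key=lambda v:v[1]);print(np.round(B,1),s[1:].tolist())
for t in((267,156),(268,216),(270,267)):
  print(t,[at_z(K,Rc,p,t,z)[:2].round(4).tolist() for z in(.080,.090,.100)])
for b in B: print(b.round(1),[at_z(K,Rc,p,b,z)[:2].round(4).tolist() for z in(.035,.045,.055)])
# scene check: top-foot pixel heights
b=cam("scene")
for X,Y in((.484,-.277),(.478,-.32),(.472,-.366)): print([proj(*b[1:],[X,Y,z]).round(0).tolist() for z in(.08,.09,.1)])
E
```

```text
[[270.9 140.3]
 [269.9 193.8]
 [270.7 240.1]] [[264, 138, 13, 9, 29], [261, 141, 2, 2, 3], [262, 191, 15, 10, 57], [261, 199, 1, 1, 1], [264, 236, 14, 12, 69]]
(267, 156) [[0.4835, -0.2794], [0.484, -0.2778], [0.4844, -0.2762]]
(268, 216) [[0.4778, -0.3234], [0.4785, -0.3201], [0.4791, -0.3168]]
(270, 267) [[0.4733, -0.3646], [0.4742, -0.3597], [0.475, -0.3549]]
[270.9 140.3] [[0.4866, -0.2744], [0.4869, -0.2732], [0.4871, -0.272]]
[269.9 193.8] [[0.4793, -0.3187], [0.4798, -0.3161], [0.4804, -0.3134]]
[270.7 240.1] [[0.4739, -0.3608], [0.4746, -0.3567], [0.4753, -0.3527]]
[[263.0, 238.0], [263.0, 234.0], [263.0, 230.0]]
[[270.0, 252.0], [270.0, 248.0], [270.0, 244.0]]
[[278.0, 269.0], [278.0, 265.0], [278.0, 260.0]]
```

The scene tops fit long, medium, short from far to near, as do the 44–45 mm spacings. So the far post at (0.4844, −0.2762) is the long one. Approaching and grasping it.

arm_command([
  [0.02,-0.003,0,0],
  [0.038,-0.005,0.02,0],
  [0.038,-0.005,0.05,0],
  [0.038,-0.005,0.075,0],
  [0.038,-0.005,0.095,0],
])

```text
time: 22.9
ee_pos: [0.4833, -0.2754, 0.1019]
tcp_rot: [-180.0, -0.0, 82.0]
wrist_force: [-0.3, 0.0, -0.6]
opening: 0.0502
grasp_force: 0.0
```

arm_command([
  [0,0,0.01,0],
  [0,0,0.02,0],
  [0,0,0.028,0],
  [0,0,0.032,0],
  [0,0,0.032,0],
])

```text
time: 23.4
ee_pos: [0.4837, -0.2768, 0.0712]
tcp_rot: [-180.0, -0.0, 82.0]
wrist_force: [-0.7, -0.2, -0.6]
opening: 0.0494
grasp_force: 0.0
```

arm_command([
  [0,0,0,0],
  [0,0,0,0],
  [0,0,0,0],
  [0,0,0,0],
  [0,0,0,0],
], hand=0.005, grip_force=25)

```text
time: 23.9
ee_pos: [0.484, -0.2769, 0.0719]
tcp_rot: [179.9, 0.0, 82.0]
wrist_force: [-0.1, 0.8, 3.9]
opening: 0.0116
grasp_force: 24.5
```

```bash
python3 - <<'E'
from h import *
c,K,Rc,p=cam("wrist"); im=c["color"]; cv2.imwrite("pics/w8.png",im); o=bot.get_obs();go(.4844,-.2762,.071,82);print(o["opening"],o["grasp_force"])
Rt=R.from_euler('xyz',o["tcp_rot"],degrees=True).as_matrix()
for dx in(-.004,0,.004): print(dx,proj(K,Rc,p,np.array([*(o["ee_pos"]+Rt@[dx,0,0])[:2],.1])))
g=cv2.cvtColor(im,cv2.COLOR_BGR2GRAY)
print(g[290:360:3,275].tolist())
E
```

```text
shift [0.0008 0.0003 0.0008] turn -0.0 t 23.95 pos [ 0.484  -0.2769  0.0718] yaw 81.98 f [ 0.95 -0.67  4.98]
0.01159972499657358 24.5659965503728
-0.004 [273.76934549 332.12570829]
0 [273.75356575 322.48964638]
0.004 [273.73749337 312.67487538]
[58, 60, 59, 59, 76, 79, 81, 80, 40, 41, 41, 40, 79, 78, 63, 63, 63, 63, 64, 63, 63, 63, 63, 64]
```

arm_command([
  [0,0,-0.01,0],
  [0,0,-0.03,0],
  [0,0,-0.055,0],
  [0,0,-0.08,0],
  [0,0,-0.1,0],
])

```text
time: 24.45
ee_pos: [0.4837, -0.2768, 0.1732]
tcp_rot: [180.0, 0.0, 82.0]
wrist_force: [0.1, 0.2, -1.1]
opening: 0.0117
grasp_force: 24.5
```

```bash
python3 - <<'E'
from h import *
print(bot.get_obs()["opening"]);go(.5192,.0112,.17,82)
E
```

```text
0.011743691028844039
shift [ 0.2901 -0.005   0.0031] turn -0.0 t 24.45 pos [ 0.4837 -0.2768  0.1732] yaw 81.98 f [ 0.07  0.18 -1.06]
```

arm_command([
  [0.025,0,0,0],
  [0.065,-0.001,0,0],
  [0.105,-0.002,0,0],
  [0.145,-0.003,0,0],
  [0.19,-0.003,0,0],
])

```text
time: 24.95
ee_pos: [0.507, -0.087, 0.1718]
tcp_rot: [180.0, 0.0, 81.9]
wrist_force: [0.6, 0.7, -1.3]
opening: 0.0114
grasp_force: 24.5
```

arm_command([
  [0.04,-0.001,0,0],
  [0.075,-0.002,0,0],
  [0.095,-0.002,0,0],
  [0.1,-0.002,0.013,0],
  [0.1,-0.002,0.0255,0],
])

```text
time: 25.45
ee_pos: [0.5192, 0.0115, 0.145]
tcp_rot: [-180.0, 0.0, 82.1]
wrist_force: [-0.1, 0.3, -0.3]
opening: 0.0118
grasp_force: 24.5
```

arm_command([
  [0,0,0,0],
  [0,0,0,0],
  [0,0,0,0],
  [0,0,0,0],
  [0,0,0,0],
])

```text
time: 25.95
ee_pos: [0.5194, 0.0108, 0.1462]
tcp_rot: [180.0, -0.0, 81.9]
wrist_force: [-0.1, 0.7, -0.8]
opening: 0.0117
grasp_force: 24.5
```

```bash
python3 - <<'E'
from h import *
c,K,Rc,p=cam("wrist"); im=c["color"]; go(.5192,.0112,.147,82)
cv2.imwrite("pics/w9.png",cv2.convertScaleAbs(cv2.resize(im[140:340,220:330],None,fx=3,fy=3,interpolation=2),alpha=2))
E
```

```text
shift [ 0.0003 -0.0002 -0.0009] turn -0.001 t 26.0 pos [0.5193 0.0109 0.1461] yaw 81.96 f [-0.4   0.31 -0.3 ]
```

View pics/w9.png

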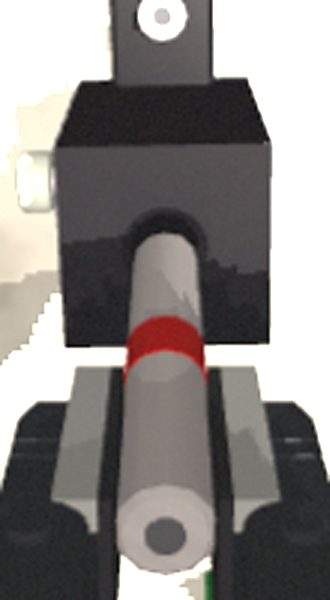

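The long post hangs over the bore. Its lower end is centred near crop column 166 with its far edge at row 233. The holder's top face is centred at (164,244).

```bash
python3 - <<'E'
from h import *
c,K,Rc,p=cam("wrist"); o=bot.get_obs(); go(.5192,.0112,.147,82)
Rt=R.from_euler('xyz',o["tcp_rot"],degrees=True).as_matrix()
P=lambda u,v,z: Rt.T@(at_z(K,Rc,p,(220+u/3,140+v/3),z)-o["ee_pos"])
zb=o["ee_pos"][2]-.0668
print("post end far",P(166,233,zb),"L",P(134,250,zb),"R",P(198,250,zb),"top c",P(166,535,o["ee_pos"][2]+.0282))
print("bore far",P(169,207,.072),"L",P(131,244,.072),"R",P(208,244,.072),"face",np.mean([P(55,145,.072),P(270,145,.072),P(268,343,.072),P(62,343,.072)],0))
E
```

```text
shift [ 0.0003 -0.0002 -0.001 ] turn -0.001 t 26.05 pos [0.5193 0.0109 0.146 ] yaw 81.96 f [-0.34  0.27 -1.  ]
post end far [0.00683518 0.00081755 0.06680053] L [ 0.00327937 -0.00553263  0.06679797] R [0.00326552 0.00716714 0.06680287] top c [ 0.0016542   0.00058823 -0.02819972]
bore far [0.00994093 0.00144385 0.07403299] L [ 0.00199913 -0.00633919  0.07402974] R [0.00198205 0.00944309 0.07403584] face [0.00138052 0.00038266 0.07403232]
```

Aligned to within about 0.5 mm. Lowering it.

arm_command([
  [0,0,0.003,0],
  [0,0,0.006,0],
  [0,0,0.009,0],
  [0,0,0.012,0],
  [0,0,0.014,0],
])

```text
time: 26.55
ee_pos: [0.5191, 0.0111, 0.1313]
tcp_rot: [-180.0, 0.0, 82.0]
wrist_force: [-0.5, 0.0, -0.8]
opening: 0.0116
grasp_force: 24.5
```

arm_command([
  [0,0,0.003,0],
  [0,0,0.006,0],
  [0,0,0.009,0],
  [0,0,0.012,0],
  [0,0,0.014,0],
])

```text
time: 27.05
ee_pos: [0.5192, 0.0111, 0.1174]
tcp_rot: [-180.0, 0.0, 82.0]
wrist_force: [0.2, 0.3, -0.3]
opening: 0.0115
grasp_force: 24.5
```

arm_command([
  [0,0,0.003,0],
  [0,0,0.006,0],
  [0,0,0.009,0],
  [0,0,0.012,0],
  [0,0,0.014,0],
])

```text
time: 27.55
ee_pos: [0.5192, 0.0111, 0.1034]
tcp_rot: [-180.0, 0.0, 82.0]
wrist_force: [-0.9, 0.4, -0.2]
opening: 0.0119
grasp_force: 24.5
```

Expected contact is at TCP ≈ 0.0923.

arm_command([
  [0,0,0.002,0],
  [0,0,0.004,0],
  [0,0,0.006,0],
  [0,0,0.008,0],
  [0,0,0.0085,0],
])

```text
time: 28.05
ee_pos: [0.5191, 0.0111, 0.095]
tcp_rot: [-180.0, 0.0, 82.0]
wrist_force: [-0.3, 0.2, -0.0]
opening: 0.0115
grasp_force: 24.5
```

arm_command([
  [0,0,0.0004,0],
  [0,0,0.0008,0],
  [0,0,0.0012,0],
  [0,0,0.0015,0],
  [0,0,0.0015,0],
])

```text
time: 28.55
ee_pos: [0.5192, 0.0111, 0.0938]
tcp_rot: [-180.0, 0.0, 82.0]
wrist_force: [0.3, 0.0, -0.3]
opening: 0.0116
grasp_force: 24.5
```

arm_command([
  [0,0,0.0003,0],
  [0,0,0.0006,0],
  [0,0,0.001,0],
  [0,0,0.001,0],
  [0,0,0.001,0],
])

```text
time: 29.05
ee_pos: [0.5192, 0.0111, 0.0928]
tcp_rot: [-180.0, 0.0, 82.0]
wrist_force: [0.5, 0.2, -0.6]
opening: 0.0119
grasp_force: 24.5
```

arm_command([
  [0,0,0.0003,0],
  [0,0,0.0006,0],
  [0,0,0.001,0],
  [0,0,0.001,0],
  [0,0,0.001,0],
])

```text
time: 29.55
ee_pos: [0.5196, 0.0111, 0.0927]
tcp_rot: [179.9, -0.0, 82.0]
wrist_force: [-1.7, 0.1, 6.3]
opening: 0.0117
grasp_force: 25.3
```

Contact at 0.0927 gives a depth of 46.1 mm, which matches the measurement. I'll ease off, open and retreat.

arm_command([
  [0,0,-0.0008,0],
  [0,0,-0.0008,0],
  [0,0,-0.0008,0],
  [0,0,-0.0008,0],
  [0,0,-0.0008,0],
])

```text
time: 30.05
ee_pos: [0.5193, 0.0111, 0.0927]
tcp_rot: [180.0, -0.0, 82.0]
wrist_force: [0.1, 0.2, 3.7]
opening: 0.012
grasp_force: 24.8
```

arm_command([
  [0,0,0,0],
  [0,0,0,0],
  [0,0,0,0],
  [0,0,0,0],
  [0,0,0,0],
], hand=0.05)

```text
time: 30.55
ee_pos: [0.5192, 0.0111, 0.0925]
tcp_rot: [-180.0, -0.0, 82.0]
wrist_force: [-0.2, 0.0, 0.4]
opening: 0.0499
grasp_force: 0.0
```

arm_command([
  [0,0,-0.01,0],
  [0,0,-0.03,0],
  [0,0,-0.06,0],
  [0,0,-0.09,0],
  [0,0,-0.11,0],
])

```text
time: 31.05
ee_pos: [0.5196, 0.0111, 0.2056]
tcp_rot: [179.9, -0.0, 82.0]
wrist_force: [0.7, 1.4, -0.7]
opening: 0.0505
grasp_force: 0.0
```

arm_command([
  [-0.02,0,0,0],
  [-0.05,0,0,0],
  [-0.08,0,0,0],
  [-0.08,0,0,0],
  [-0.08,0,0,0],
])

```text
time: 31.55
ee_pos: [0.5081, -0.0685, 0.2032]
tcp_rot: [180.0, -0.0, 81.9]
wrist_force: [0.1, 0.7, -0.1]
opening: 0.0498
grasp_force: 0.0
```

```bash
python3 - <<'E'
from h import *
for n in("scene","top"):
    c,K,Rc,p=cam(n);im=c["color"].astype(int)
    r=(im[:,:,2]-np.maximum(im[:,:,1],im[:,:,0])>35).astype(np.uint8)
    k,l,s,ce=cv2.connectedComponentsWithStats(r)
    print(n,[(ce[i].round(0).tolist(),int(s[i,4])) for i in range(1,k) if s[i,4]>8][:12])
    print("band expected",proj(K,Rc,p,[.52,.012,.0758]),"post top exp",proj(K,Rc,p,[.52,.012,.1208]))
    for t,z in dict(rod_mid=.066,post_long_band=.0758,post_short_mid=.0425,post_medium_mid=.0475).items():
        print(t,[(np.round(m["location"]).tolist(),round(m["confidence"],2),at_z(K,Rc,p,m["location"],z)[:2].round(3).tolist()) for m in bot.mark_of(n,t)[:2]])
go(0,0,0,82)
E
```

```text
scene [([437.0, 14.0], 102), ([426.0, 18.0], 42), ([228.0, 173.0], 10), ([190.0, 213.0], 133), ([270.0, 269.0], 17), ([278.0, 290.0], 14)]
band expected [228.2376633  171.58391204] post top exp [227.12339206 155.33271692]
rod_mid [([269.0, 266.0], 0.68, [0.468, -0.339]), ([316.0, 200.0], 0.54, [0.661, -0.183])]
post_long_band [([278.0, 287.0], 0.5, [0.454, -0.401]), ([228.0, 168.0], 0.43, [0.526, 0.031])]
post_short_mid [([280.0, 287.0], 0.61, [0.472, -0.373])]
post_medium_mid [([267.0, 267.0], 0.56, [0.472, -0.32])]
top [([205.0, 284.0], 229)]
band expected [189.12463978 227.01328876] post top exp [185.31522348 223.1562591 ]
rod_mid [([279.0, 175.0], 0.61, [0.664, -0.176])]
post_long_band []
post_short_mid [([352.0, 268.0], 0.6, [0.472, -0.362]), ([280.0, 188.0], 0.27, [0.64, -0.179])]
post_medium_mid [([336.0, 265.0], 0.56, [0.474, -0.324])]
shift [-0.0035 -0.5126  0.2026] turn 0.0 t 32.05 pos [ 0.5081 -0.0678  0.2026] yaw 82.01 f [-0.47 -0.32 -0.86]
```

The red band shows at the rim, at (228,173). The rod is back upright in its stand, and the other two posts are still in the rack.

```bash
python3 -c "
from workcell import bot
print(bot.job_done())"
```

```text
the job is handed in; nothing more can be done
None
```

I measured the bore at about 46 mm deep, put the rod back upright in its grey stand, set the long post on the stop with its band's middle about 4 mm above the rim, and handed the job in at about 32 s; contact readings peaked at about 6 N, slightly over the 5 N guide.

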